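Snap the cap onto the open sample tin and keep it pressed

TASK

Take the loose snap cap that fits the open sample tin in the clear stand (the smaller of the two caps), set it on the tin's neck and press it straight down until it clicks fully home. Do not let go after the click: finish while still holding the cap and pressing it, so that the sprung seat under the tin stays sunk about half way, not on its stop. Leave the wide cap, the closed tins and the other things where they are.

Things in the scene. Friction and masses are not known exactly. Their poses are not given: they have to be found in the camera images.
- cap: snap cap, loose, aluminium, upright on its open end; smaller of the two caps. Skirt 46 mm diameter, 20 mm high; on it a grip knob 28 mm diameter, 28 mm high (total 48), leaving a flat shoulder 20 mm up where fingertips can also bear. 40 to 90 g. Bore 16 mm deep, mouth lip 30 mm inner diameter, 3 mm high, wider groove above. Origin: centre of the underside, z up; any yaw fits
- tin: open tin held in the clear stand: aluminium, 58 mm diameter, 40 mm high, neck 26 mm diameter rising 19 mm more, with four steel spring beads bulging 4 mm from it, centres 8 mm below its top. Origin: centre of the underside, 28 mm above the sill with the seat up; z up. Cap home: its underside 43 mm above this origin. It must be pressed past the beads: about 10 N (5 to 15), then a drop (click)
- neck_top (a point): centre of the top of the open tin's neck, 59 mm above the tin's underside, 87 mm above the sill with the seat up. The neck's top 4 mm taper to 20 mm diameter. The cap's underside touches the beads 3.5 mm below this point and is home 16 mm below it
- seat (a joint): how far the sprung seat under the open tin has sunk, m: 0 up (at rest), 0.014 on its stop. It takes about 1.5 N to start it and then 1.5 N per mm (about 12 N at half way, 22 N at the stop); it also sinks some while the beads resist and springs back up at the click
- stand: the clear acrylic spring-clip stand, fixed: base plate 120 x 120 mm, 10 mm thick, with three upright clear clips around the tin up to 62 mm above the sill at 42 mm or less from the axis; the tin stands over its centre. Origin: centre of the underside
- wide_cap: a spare cap for another kind of tin, too wide: aluminium, skirt 68 mm diameter and 16 mm high, knob 28 mm diameter, total 38 mm. Leave alone. Origin: centre of the underside
- scraper: blue plastic scraper lying flat, handle 110 x 26 x 12 mm towards -x of its frame, blade 50 x 70 x 6 mm towards +x. Leave alone. Origin where the two meet, on the underside
- tack_dish: white ceramic dish of thumbtacks, 84 mm across, 26 mm high. Leave alone. Origin: centre of the underside
- mallet: small wooden mallet lying on its side: handle 190 mm long to -x of its frame, head 44 x 85 x 44 mm. Leave alone. Origin on the sill below the axis, 30 mm from the middle of the head
- closed_tin0: one of the row of three closed tins, already capped, 58 mm diameter, 91 mm high. Leave alone. Origin: centre of the underside
- closed_tin1: one of the row of three closed tins, already capped, 58 mm diameter, 91 mm high. Leave alone. Origin: centre of the underside
- closed_tin2: one of the row of three closed tins, already capped, 58 mm diameter, 91 mm high. Leave alone. Origin: centre of the underside
There are look-alikes about, which are no part of the job. Leave any brown look-alike of the cap alone. Leave any pink look-alike of the stand alone.

How it is judged:
By the outcome, as a careful person would: the job done as asked, in the order asked, and still so for the second after the job is handed in, while the arm keeps its last pose, push and grip.
It also fails if it takes over 51 s, if anything falls off the work surface, if the arm or the gripper's body presses on something with over 40 N, if the wrist force passes 120 N, or if a joint passes its speed limit or range.

ROBOT

A 6-joint arm with a two-finger parallel gripper is mounted at the origin on the work surface. World frame = base frame: x ahead of the robot, y to its left, z up, the work surface at z = 0. Lengths are in m, angles in rad, forces in N, time in s.
With the tool pointing down it reaches from about 0.275 to 0.825 m from the base axis. Payload 4.9 kg.
Tool frame: the origin (TCP) lies midway between the tips of the shut fingers; the grasp point (between the pads) lies 19 mm behind it (grip_point_offset is the distance from the TCP to the grasp point, in m); z points along the fingers, x is the direction in which the jaws open and shut, and the axes are right-handed (so a half turn about z gives the same grasp; the last joint's range is limited). The gripper opens to 85 mm and grips with 20 to 120 N. Pads are 22 mm wide; open, the fingers measure 114 mm over their backs; the gripper's body (76 mm by 85 mm) begins 54 mm behind the grasp point. The pads swing forward as they close: fully open they stand 13 mm farther back than shut.
Start: joints at [-1.369, 0.326, -0.193, 1.052, 0, 1.437], TCP at [0.181, -0.519, 0.231] pointing down, gripper open.
Joint ranges: [-2.65, 2.65], [-0.97, 1.79], [-1.3, 1.35], [-1.93, 2.1], [-1.47, 1.37], [-3.14, 3.14]. Speed limits (rad/s): [2.57, 2.57, 3.14, 3.14, 3.14, 3.14].

INTERFACE

Orientations are given as a rotation vector (axis times angle).
In Python, from cell import * gives the robot as it stands. Calls block until the motion is done:
- movep(position, orientation): joint-space move of the TCP to a pose.
- move_l(position, velocity=0.15, rot=None, until_force=None): straight line of the TCP; rot=None keeps the orientation; velocity is the mean speed in m/s. With until_force (N) it stops when the force on the tool has changed by that much, and returns True; else False.
- set_joints(angles): joint-space move.
- let_go() and grab(newtons=None): open the fingers fully, or close them until they stop; newtons is the grip in N (None keeps the last).
- sleep(seconds).
- ik(position, orientation): joint angles nearest the present ones, or None.
- get_state(): the state.
- grab_frame(name): name is "scene" or "side" or "wrist"; returns a dict with "img" (420x560x3 uint8, red, green, blue), "fx", "fy", "cx", "cy" (pixels), "k1" (the pictures are not rectified: a ray, as slopes to the right and down, at radius r is drawn at 1 + k1 r^2 times it, then the intrinsics apply), "cam_to_world" (4x4, takes a point from camera to world coordinates); the wrist camera has in their place "T_tool_cam" (4x4, takes a point from camera to tool coordinates, whose origin is the TCP and whose axes are the tool frame's). Camera axes: x right, y down, z forward; pixel columns grow to the right and rows downward; lengths in m; the calibration is good to about 2 mm. A picture is of the moment at which its call begins: read the wrist's pose just before it. There is no depth.
A pose or a line that the arm cannot do raises MotionError and nothing moves.
- sign_off(): hands the job in, once; it reports no verdict.
Trained networks look in the newest picture that a camera, given by its name, has taken for a name from the list of things; names that differ only in an ending like _2 or _b are one class to them, and where a whole thing is asked for, a point or a joint stands for the part that bears it (a point fixed in the world has none). Each returns a list of dicts, best first, with "score" (0 to 1); they miss things now and then, are a little off and sometimes report something else, mostly with a low value. They report only what shows in the picture. A call takes as long as a camera call. They do not tell look-alikes from the thing itself.
- spot_in(camera, name): "centre" ([column, row] in pixels, amid what is visible of it).
- silhouettes(camera, name): "mask" (420x560 bool, what is visible of it) and "centre" ([column, row] in pixels, amid what is visible of it).
- tip_of(camera, name): "centre" ([column, row] in pixels: a listed point, or the origin of a listed thing).
The state is a dict: "clock": time; "q": joint angles; "joint_velocities": joint speeds; "tau": joint torques, N m; "position": TCP position; "eef_rot": TCP orientation; "contact_force": force on the tool from outside, world axes, zero at the start; "wrist_torque": the same for the moment, N m; "finger_gap": opening from 0.0 (shut) to 1.0 (fully open).
Only numpy, scipy, OpenCV 4.12 (cv2) and the standard library are available. Lean on these libraries where they do the work, as an engineer would, in place of code of your own. Each camera call takes 0.05 s, during which the arm holds its last target.

## Working session

There is one attempt and no reset: what is moved stays moved. The work goes in short steps, each a Python script; the robot and the scene stay as the last script left them, time stands still between calls to the robot, and variables do not carry over. Pictures are saved under pics/ and viewed, and the job is handed in when it is done.

```bash
ls; mkdir -p pics
python3 - <<'E'
from cell import *
import cv2
s=get_state();print(s)
for c in["scene","side","wrist"]:
    f=grab_frame(c);cv2.imwrite(f"pics/{c}0.png",f["img"][:,:,::-1]);print(c,{k:v for k,v in f.items() if k!="img"})
    for n in ["cap","tin","neck_top","stand","wide_cap"]:
        print(n,[(round(d["score"],2),[int(v) for v in d["centre"]]) for d in (tip_of if n=="neck_top" else spot_in)(c,n)])
E
```

```text
pics
{'clock': 0.0, 'q': array([-1.36919486e+00,  3.26932569e-01, -1.93582061e-01,  1.05201186e+00,
        6.03416508e-06,  1.43658567e+00]), 'joint_velocities': array([ 0.00029674,  0.00115231,  0.00128305, -0.00139686,  0.00190344,
       -0.00016615]), 'tau': array([-1.50063439e-03, -4.43403375e+01,  2.62435931e+01,  1.55117718e-02,
       -2.66119396e-04,  1.54937089e-05]), 'position': array([ 0.18113374, -0.51869834,  0.2305087 ]), 'eef_rot': array([-2.56047697e+00,  1.81827070e+00,  1.97815636e-03]), 'contact_force': array([ 0.55397214, -0.15419142, -0.70915046]), 'wrist_torque': array([ 0.01151434,  0.026577  , -0.02841537]), 'finger_gap': 0.9999577213462403}
scene {'fx': 451.0671714515669, 'fy': 451.0671714515669, 'cx': 285.12731861979347, 'cy': 216.5583010559617, 'k1': -0.08098627978977796, 'cam_to_world': array([[ 0.72187822,  0.47273333, -0.50538603,  1.10810404],
       [ 0.69178119, -0.51214893,  0.50906018, -0.56156708],
       [-0.0181832 , -0.717096  , -0.69673718,  0.86380194],
       [ 0.        ,  0.        ,  0.        ,  1.        ]])}
cap [(0.94, [185, 306]), (
[... 720 characters left out ...]
395, 306])]
neck_top [(0.69, [399, 285]), (0.56, [296, 234])]
stand [(0.93, [389, 316]), (0.66, [292, 268])]
wide_cap [(0.91, [305, 209]), (0.51, [142, 301])]
wrist {'fx': 302.68348878606275, 'fy': 302.68348878606275, 'cx': 271.7840713456495, 'cy': 210.02034369792182, 'k1': -0.018634243678986577, 'T_tool_cam': array([[ 9.99999604e-01, -5.83056080e-04,  6.72504965e-04,
        -1.27369474e-03],
       [ 3.46448839e-04,  9.50960258e-01,  3.09312896e-01,
        -7.93874102e-02],
       [-8.19872260e-04, -3.09312541e-01,  9.50960083e-01,
        -1.43675601e-01],
       [ 0.00000000e+00,  0.00000000e+00,  0.00000000e+00,
         1.00000000e+00]])}
cap []
tin []
neck_top []
stand []
wide_cap []
```

View pics/scene0.png

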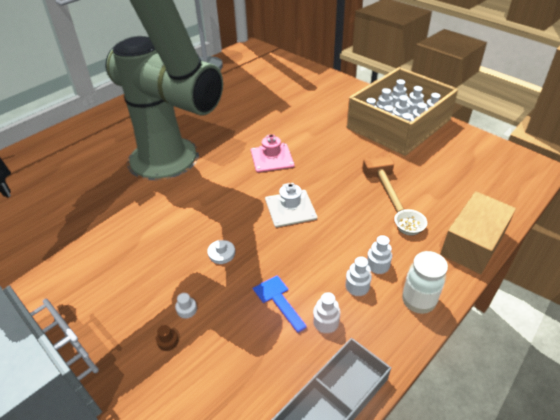

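View pics/side0.png

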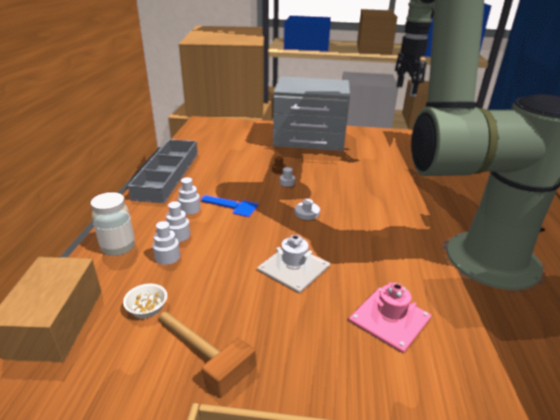

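Scene picture: cap candidates are the small silver one (185,306), the brown look-alike (167,338) and the wide cap (222,251). Stand candidates are clear/white (290,205) and pink (272,155). I choose silver (185,306) and the clear stand (290,205). In the side picture they are at (287,178) and (293,255).

```bash
cat > h.py <<'E'
from cell import *
import numpy as np, cv2
def ray(f,px,T=None):
    T=f["cam_to_world"] if T is None else T
    K=np.array([[f["fx"],0,f["cx"]],[0,f["fy"],f["cy"]],[0,0,1]])
    p=cv2.undistortPoints(np.array([[px]],float),K,np.array([f["k1"],0,0,0.]))[0,0]
    d=T[:3,:3]@np.array([p[0],p[1],1]);return T[:3,3],d/np.linalg.norm(d)
def tri(rs):
    A=np.zeros((3,3));b=np.zeros(3)
    for o,d in rs:
        P=np.eye(3)-np.outer(d,d);A+=P;b+=P@o
    x=np.linalg.solve(A,b);return x,[float(np.linalg.norm((np.eye(3)-np.outer(d,d))@(x-o))) for o,d in rs]
def onz(r,z):
    o,d=r;return o+d*(z-o[2])/d[2]
def proj(f,X,T=None):
    T=np.linalg.inv(f["cam_to_world"] if T is None else T)
    K=np.array([[f["fx"],0,f["cx"]],[0,f["fy"],f["cy"]],[0,0,1]])
    R,_=cv2.Rodrigues(T[:3,:3])
    return cv2.projectPoints(np.array([X],float),R,T[:3,3],K,np.array([f["k1"],0,0,0.]))[0][0,0]
def wT(f):
    s=get_state();M=np.eye(4);M[:3,:3]=cv2.Rodrigues(s["eef_rot"])[0];M[:3,3]=s["position"];return M@f["T_tool_cam"]
def near(l,p,r=30):
    l=[d for d in l if np.hypot(d["centre"][0]-p[0],d["centre"][1]-p[1])<r]
    return l[0]["centre"] if l else None
E
python3 - <<'E'
from h import *
fs={c:grab_frame(c) for c in["scene","side"]}
exp={"cap":((185,308),(287,180)),"neck_top":((290,186),(295,236)),"stand":((290,210),(293,265)),"tin":((290,200),(293,255)),"wide_cap":((222,255),(306,212)),"mallet":((380,170),(220,370)),"tack_dish":((411,222),(146,300))}
for n,(a,b) in exp.items():
    p=near(tip_of("scene",n),a);q=near(tip_of("side",n),b)
    print(n,p,q)
    r=[]
    if p is not None:r.append(ray(fs["scene"],p))
    if q is not None:r.append(ray(fs["side"],q))
    if len(r)==2: print("  tri",tri(r))
    z=0.087 if n=="neck_top" else .028 if n=="tin" else 0
    for x in r: print("  onz",onz(x,z))
a=fs["scene"]["img"][280:360,130:230,::-1];b=fs["scene"]["img"][160:240,250:350,::-1]
cv2.imwrite("pics/crop1.png",cv2.resize(np.hstack([a,b]),None,fx=4,fy=4,interpolation=cv2.INTER_CUBIC))
E
```

```text
cap [188.0, 307.0] [288.1, 185.6]
  tri (array([ 0.52225081, -0.29640464, -0.00442485]), [0.0011678562275263663, 0.0011678562275264474])
  onz [ 5.23912420e-01 -2.97963871e-01 -1.11022302e-16]
  onz [ 0.5224772  -0.28694884  0.        ]
neck_top [288.5, 184.8] [299.9, 239.4]
  tri (array([0.46182319, 0.10365696, 0.08249423]), [0.0013984285073379995, 0.0013984285073380353])
  onz [0.46720255 0.09979486 0.087     ]
  onz [0.46041925 0.10861513 0.087     ]
stand [289.2, 213.2] [289.9, 270.2]
  tri (array([ 0.47676217,  0.09512558, -0.0106156 ]), [0.0034599520265267774, 0.0034599520265266677])
  onz [0.48059224 0.08684356 0.        ]
  onz [0.47882146 0.11039052 0.        ]
tin [290.0, 199.9] [294.4, 258.0]
  tri (array([0.46962727, 0.10336232, 0.0312841 ]), [0.0009362424217030433, 0.0009362424217030199])
  onz [0.46602883 0.10594312 0.028     ]
  onz [0.47062796 0.10000632 0.028     ]
wide_cap [223.7, 253.9] [307.1, 212.3]
  tri (array([ 0.45790804, -0.1360211 ,  0.0013759 ]), [0.003479658004797091, 0.003479658004796967])
  onz [ 0.46097184 -0.13505358  0.        ]
  onz [ 0.45514592 -0.14188463  0.        ]
mallet [378.2, 179.2] [221.0, 365.7]
  tri (array([ 0.5738022 ,  0.37980435, -0.00405716]), [0.000822996239202301, 0.0008229962392022292])
  onz [ 5.75510105e-01  3.75149449e-01 -1.11022302e-16]
  onz [0.57358346 0.38321178 0.        ]
tack_dish [409.4, 225.7] [147.4, 308.3]
  tri (array([0.75171775, 0.26983221, 0.00090256]), [0.0003772723849549489, 0.00037727238495502516])
  onz [7.51673982e-01 2.70889908e-01 1.11022302e-16]
  onz [0.75184003 0.26884986 0.        ]
```

View pics/crop1.png

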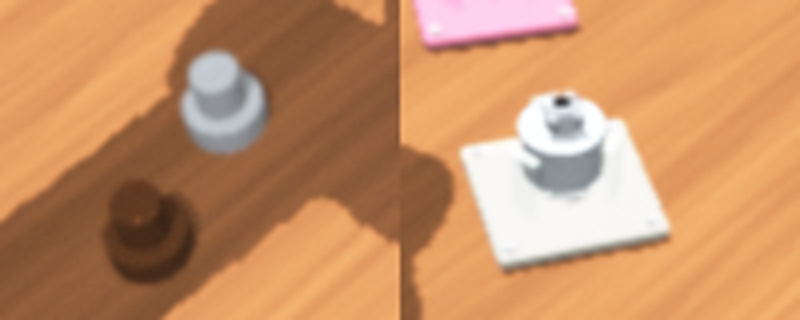

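The crop shows the silver cap (left, upper) separate from the brown one. The clear stand has the open necked tin. Next I hover over the cap with the wrist camera.

```bash
cat >> h.py <<'E'
def down(a):
    R=np.array([[np.cos(a),np.sin(a),0],[np.sin(a),-np.cos(a),0],[0,0,-1]]);return cv2.Rodrigues(R)[0].ravel()
E
python3 - <<'E'
from h import *
f=grab_frame("scene")
b=onz(ray(f,(167,342)),0.005);print("brown",b)
c=np.array([.523,-.293]);v=b[:2]-c;th=np.arctan2(v[1],v[0]);print(np.hypot(*v),np.degrees(th))
for k in (th+np.pi/2,th-np.pi/2):
    for P in ([c[0],c[1],.15],[c[0],c[1],.02],[.465,.104,.2],[.465,.104,.09]):
        print(np.degrees(k),ik(P,down(k)))
E
```

```text
brown [ 0.5664936  -0.38717249  0.005     ]
0.10373114378413659 -65.21012757334009
24.789872426659908 [-0.63374629  0.47879624 -0.17678726  0.91521282  0.          0.50438514]
24.789872426659908 [-0.63374629  0.62620086 -0.30460768  0.63998779  0.          0.50438514]
24.789872426659908 [ 0.06495041  0.21658514 -0.42728064  0.92693055  0.          1.20308185]
24.789872426659908 [ 0.06495041  0.3459982  -0.5748654   0.64993272  0.          1.20308185]
-155.2101275733401 [-0.63374629  0.47879624 -0.17678726  0.91521282  0.         -2.63720751]
-155.2101275733401 [-0.63374629  0.62620086 -0.30460768  0.63998779  0.         -2.63720751]
-155.2101275733401 [ 0.06495041  0.21658514 -0.42728064  0.92693055  0.         -1.93851081]
-155.2101275733401 [ 0.06495041  0.3459982  -0.5748654   0.64993272  0.         -1.93851081]
```

Run:
```python
from h import *
a=0.43
def look(P,name):
    movep(P,down(a)); sleep(.3)
    f=None
    st=get_state();f=grab_frame("wrist");T=wT(f);cv2.imwrite(f"pics/{name}.png",f["img"][:,:,::-1])
    return f,T
f,T=look([.465,.104,.22],"w_tin")
for n,z in(("neck_top",.087),("tin",.028),("stand",0)):
    for d in tip_of("wrist",n): print(n,d["score"],d["centre"],onz(ray(f,d["centre"],T),z))
f,T=look([.523,-.293,.15],"w_cap")
for d in tip_of("wrist","cap"): print("cap",d["score"],d["centre"],onz(ray(f,d["centre"],T),0))
for d in silhouettes("wrist","cap"): 
    m=d["mask"];ys,xs=np.nonzero(m);print(d["score"],d["centre"],xs.min(),xs.max(),ys.min(),ys.max())
s=get_state();print(s["clock"],s["position"],s["contact_force"])
```

```text
neck_top 0.79 [276.7, 203.3] [0.47060842 0.10311902 0.087     ]
tin 0.98 [275.6, 193.2] [0.47265907 0.09779128 0.028     ]
stand 0.58 [277.4, 184.1] [0.47323047 0.10259352 0.        ]
cap 0.81 [267.8, 283.1] [ 0.56142263 -0.38561819  0.        ]
cap 0.8 [268.4, 211.8] [ 5.27475993e-01 -3.09437823e-01 -5.55111512e-17]
0.82 [270.7, 292.9] 248 291 266 322
0.65 [270.3, 214.7] 247 293 189 239
6.6417 [ 0.52312575 -0.29269569  0.15011531] [0.23403209 0.70822362 0.01848354]
```

View pics/w_tin.png

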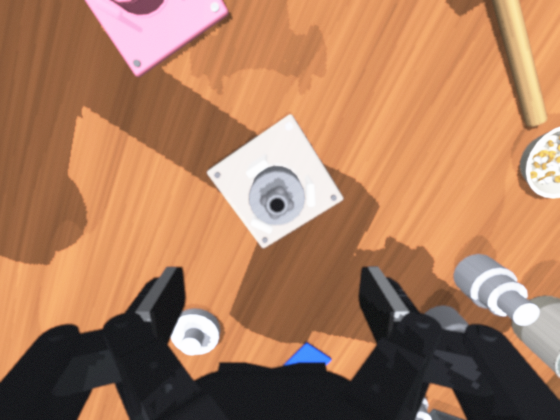

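View pics/w_cap.png

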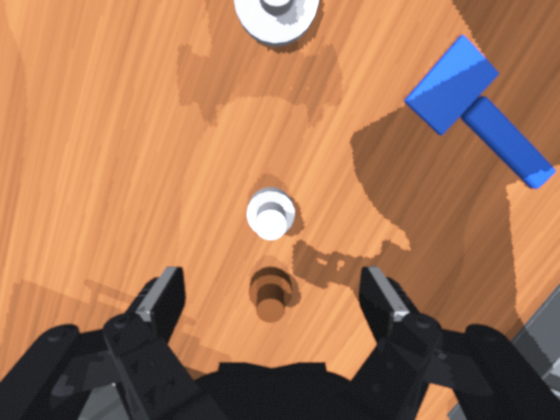

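The wrist view over the tin shows the neck hole at about (277,204). Over the cap it shows silver at (271,213), brown at (270,293). Zooming for precise circle centres.

Run:
```python
import cv2,numpy as np
a=cv2.imread("pics/w_cap.png")[180:250,235:305];b=cv2.imread("pics/w_tin.png")[165:235,240:310]
cv2.imwrite("pics/zoom1.png",np.hstack([cv2.resize(a,None,fx=5.7,fy=5.7,interpolation=cv2.INTER_CUBIC),cv2.resize(b,None,fx=5.7,fy=5.7,interpolation=cv2.INTER_CUBIC)]))
```

```text
(no output)
```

View pics/zoom1.png

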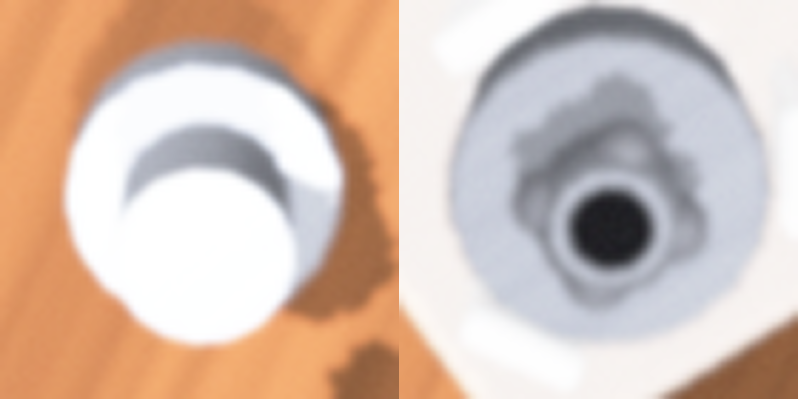

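Run:
```python
from h import *
f=grab_frame("wrist");T=wT(f)
for p,z in(((271,224.6),.048),((270.3,212.9),.02)): print("cap",onz(ray(f,p,T),z))
# tin image pose
M=np.eye(4);M[:3,:3]=cv2.Rodrigues(down(.43))[0];M[:3,3]=[.465,.104,.22];T2=M@f["T_tool_cam"]
for p,z in(((276.8,204.6),.087),((276.4,197.8),.068)): print("tin",onz(ray(f,p,T2),z))
fs={c:grab_frame(c) for c in["scene","side"]}
for c,(x0,y0),w in(("scene",(255,165),60),("side",(265,220),60)):
    cv2.imwrite(f"pics/z_{c}.png",cv2.resize(fs[c]["img"][y0:y0+w,x0:x0+w,::-1],None,fx=8,fy=8,interpolation=cv2.INTER_CUBIC))
    for X in([.468,.103,.087],[.468,.103,.068]):print(c,(proj(fs[c],X)-[x0,y0]+.5)*8)
print(proj(fs["scene"],[.526,-.298,.048]),proj(fs["side"],[.526,-.298,.048]))
```

```text
cap [ 0.52792194 -0.30466367  0.048     ]
cap [ 0.52670342 -0.30380161  0.02      ]
tin [0.47121418 0.10224469 0.087     ]
tin [0.47052236 0.10346274 0.068     ]
scene [280.34598181 158.87173992]
scene [280.99060428 202.05461561]
side [256.87260657 144.73058524]
side [253.81752633 201.02436477]
[184.85330289 295.16258846] [287.82493662 169.86334601]
```

View pics/z_scene.png

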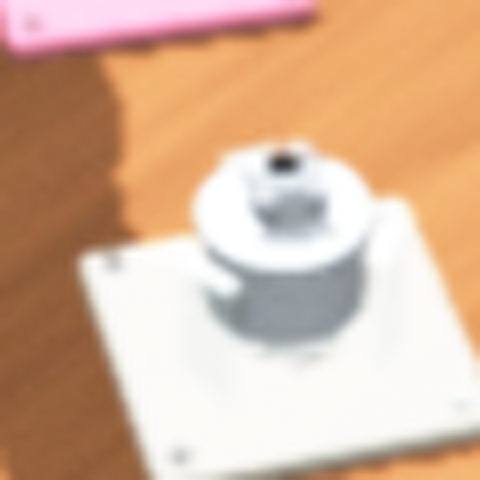

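View pics/z_side.png

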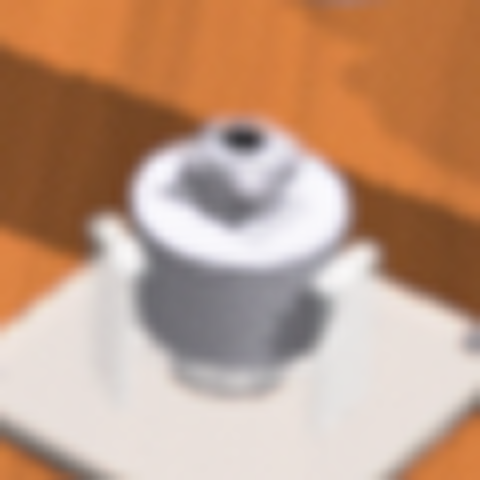

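The wrist and fixed cameras agree: neck at about (0.471,0.102), cap at about (0.527,-0.304). Grasping.

Run:
```python
from h import *
a=.43
movep([.5273,-.3042,.12],down(a))
print(move_l([.5273,-.3042,.023],velocity=.08,until_force=8))
print(get_state()["position"])
grab(80);sleep(.2)
s=get_state();print(s["clock"],s["position"],s["finger_gap"],s["contact_force"])
move_l([.5273,-.3042,.16],velocity=.12)
sleep(.2)
s=get_state();print(s["clock"],s["position"],s["finger_gap"],s["contact_force"])
f=grab_frame("wrist");cv2.imwrite("pics/w_held.png",f["img"][:,:,::-1])
```

```text
False
[ 0.52774415 -0.30453435  0.02359889]
9.1917 [ 0.5276812  -0.30443649  0.02346953] 0.30155763474547614 [-0.63839953  1.32552879  4.6000983 ]
10.6833 [ 0.52697073 -0.30393345  0.15927622] 0.2984650771999594 [-0.28725734 -0.09956337 -1.12093051]
```

View pics/w_held.png

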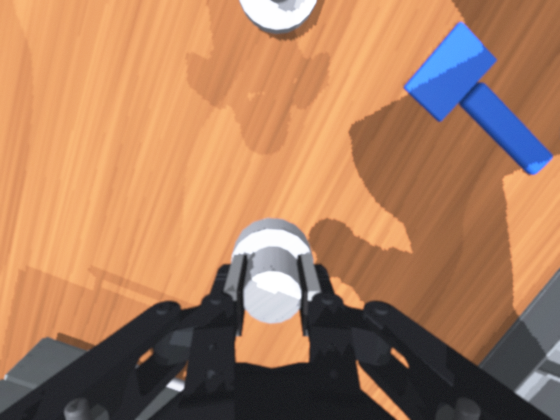

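The wrist view shows the cap in the jaws at (272,270), knob held and upright. Moving over the tin and checking alignment.

```bash
python3 - <<'E'
from h import *
a=.43
movep([.4712,.1020,.135],down(a));sleep(.3)
s=get_state();print(s["clock"],s["position"],s["finger_gap"],s["contact_force"])
p=s["position"];fr={}
for c,(x0,y0) in(("scene",(245,135)),("side",(255,180)),("wrist",(220,180))):
    f=grab_frame(c);T=wT(f) if c=="wrist" else None;w=100
    cv2.imwrite(f"pics/al_{c}.png",cv2.resize(f["img"][y0:y0+w,x0:x0+w,::-1],None,fx=5,fy=5,interpolation=cv2.INTER_CUBIC))
    for n,X in(("knobtop",p+[0,0,.025]),("shoulder",p+[0,0,-.003]),("under",p+[0,0,-.023]),("neck",[.4712,.102,.087]),("tinsh",[.4712,.102,.068])):print(c,n,(proj(f,X,T)-[x0,y0]+.5)*5)
E
python3 -c "
import cv2,numpy as np
cv2.imwrite('pics/al.png',cv2.resize(np.hstack([cv2.imread(f'pics/al_{c}.png') for c in('scene','side')]),(800,400)))"
```

```text
12.55 [0.47148785 0.10144172 0.13494714] 0.3009077316791612 [-0.2481044   0.21402596 -1.40140249]
scene knobtop [226.44707761 144.23209125]
scene shoulder [227.04716587 187.28475265]
scene under [227.46306836 217.19117506]
scene neck [228.29352802 252.80854941]
scene tinsh [228.66388449 279.80806294]
side knobtop [210.21715917 144.90289804]
side shoulder [207.30806267 201.23528319]
side under [205.28968826 240.29363878]
side neck [203.38980595 288.49368605]
side tinsh [201.56382522 323.65734804]
wrist knobtop [260.02888714 592.47431   ]
wrist shoulder [260.38964868 441.91605456]
wrist under [260.58365537 360.97201841]
wrist neck [260.56023411 276.52040188]
wrist tinsh [260.69699575 227.03255414]
```

View pics/al.png

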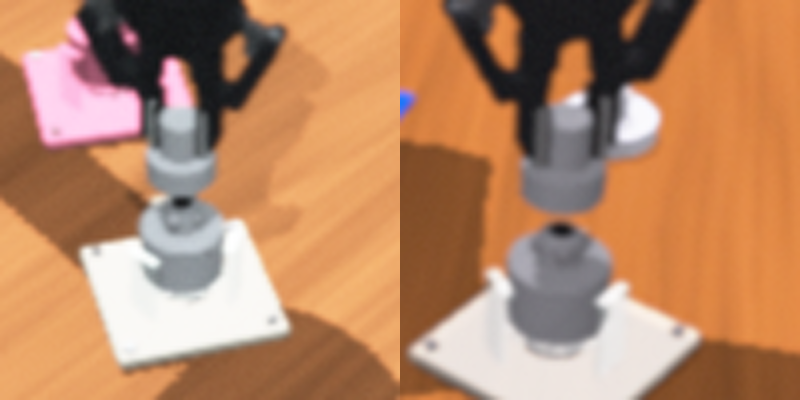

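View pics/al_wrist.png

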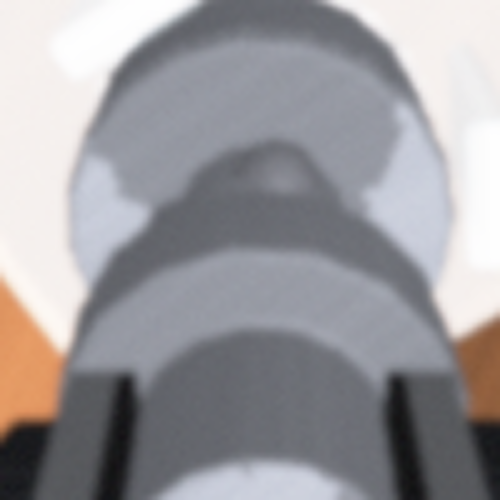

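The scene and side views put the cap within about 1 mm of the neck axis: scene cap at column 226 and neck at 226, side cap at 204 and neck at 200 (5x zoom). Pressing in small steps with force logging.

Run:
```python
from h import *
x,y=.4712,.1022
s=get_state();b=s["contact_force"];print("base",b)
move_l([x,y,.110],velocity=.06,until_force=12)
z=.110
while z>.0925:
    z-=.0015
    hit=move_l([x,y,z],velocity=.02,until_force=14)
    s=get_state();F=s["contact_force"]-b
    print(f'{s["clock"]:.2f} cmd {z:.4f} z {s["position"][2]:.4f} xy {s["position"][:2].round(4)} F {F.round(1)} M {s["wrist_torque"].round(2)} gap {s["finger_gap"]:.3f} {hit}')
    if hit or F[2]>18: break
```

```text
base [-1.00018637  0.24445934 -0.69499976]
13.52 cmd 0.1085 z 0.1087 xy [0.4714 0.1022] F [0.9 0.2 0.4] M [0.05 0.   0.04] gap 0.302 False
13.77 cmd 0.1070 z 0.1070 xy [0.4712 0.1022] F [ 1.2 -0.2  0.3] M [ 0.    0.06 -0.  ] gap 0.302 False
14.02 cmd 0.1055 z 0.1056 xy [0.4712 0.1023] F [0.6 0.8 1.6] M [ 0.07  0.15 -0.03] gap 0.301 False
14.27 cmd 0.1040 z 0.1041 xy [0.4713 0.1022] F [0.2 0.6 4.3] M [0.08 0.24 0.02] gap 0.303 False
14.52 cmd 0.1025 z 0.1026 xy [0.4714 0.1022] F [-0.2  1.1  5.5] M [ 0.13  0.32 -0.02] gap 0.297 False
14.77 cmd 0.1010 z 0.1013 xy [0.4714 0.1022] F [-0.3  0.2  6.6] M [ 0.07  0.41 -0.03] gap 0.298 False
15.02 cmd 0.0995 z 0.0999 xy [0.4714 0.1022] F [-1.5 -0.1  8.7] M [ 0.04  0.45 -0.02] gap 0.297 False
15.27 cmd 0.0980 z 0.0986 xy [0.4715 0.1022] F [-1.7  0.5  9.4] M [ 0.08  0.5  -0.01] gap 0.304 False
15.52 cmd 0.0965 z 0.0963 xy [0.471  0.1023] F [ 1.4  0.3 -1.2] M [0.22 0.02 0.05] gap 0.296 False
15.77 cmd 0.0950 z 0.0946 xy [0.471  0.1021] F [ 1.6  0.1 -0.2] M [-0.02 -0.01  0.01] gap 0.297 False
16.02 cmd 0.0935 z 0.0935 xy [0.4712 0.1021] F [ 0.6 -0.3  1.8] M [-0.05  0.09 -0.05] gap 0.295 False
16.27 cmd 0.0920 z 0.0921 xy [0.4712 0.1021] F [-0.1 -0.1  4. ] M [-0.13  0.26 -0.02] gap 0.303 False
```

The click shows clearly: force built to 9.4 N, then dropped to about 0 at TCP z ≈ 0.097. Contact at home came at about 0.094, as predicted. Now pressing to half travel.

Run:
```python
from h import *
x,y=.4712,.1022
b=np.array([-.3,.2,-1.1]);z=.092
while z>.0855:
    z-=.001
    hit=move_l([x,y,z],velocity=.02,until_force=10)
    sleep(.1)
    F=np.mean([ (sleep(.03),get_state()["contact_force"])[1] for _ in range(4)],0)-b;s=get_state()
    print(f'{s["clock"]:.2f} cmd {z:.4f} z {s["position"][2]:.4f} xy {s["position"][:2].round(4)} F {F.round(1)} gap {s["finger_gap"]:.3f} {hit}')
    if hit or F[2]>11.6: break
sleep(.5);fs=[]
for _ in range(10): sleep(.05);fs.append(get_state()["contact_force"][2])
print(np.mean(fs),np.std(fs),get_state()["position"])
p=get_state()["position"]
for c,(x0,y0) in(("scene",(245,135)),("side",(255,180)),("wrist",(220,180))):
    f=grab_frame(c);w=100
    cv2.imwrite(f"pics/en_{c}.png",cv2.resize(f["img"][y0:y0+w,x0:x0+w,::-1],None,fx=5,fy=5,interpolation=cv2.INTER_CUBIC))
cv2.imwrite('pics/en.png',cv2.resize(np.hstack([cv2.imread(f'pics/en_{c}.png') for c in('scene','side')]),(800,400)))
```

```text
16.75 cmd 0.0910 z 0.0912 xy [0.4713 0.1021] F [-1.4 -1.2  6.4] gap 0.301 False
17.23 cmd 0.0900 z 0.0903 xy [0.4713 0.1021] F [-1.5 -0.9  7.4] gap 0.303 False
17.72 cmd 0.0890 z 0.0894 xy [0.4713 0.1021] F [-2.2 -1.   8.7] gap 0.299 False
18.20 cmd 0.0880 z 0.0885 xy [0.4713 0.1021] F [-2.3 -1.  10.5] gap 0.302 False
18.68 cmd 0.0870 z 0.0877 xy [0.4713 0.1021] F [-2.2 -1.4 11. ] gap 0.298 False
19.17 cmd 0.0860 z 0.0868 xy [0.4713 0.1021] F [-3.5 -1.2 13.2] gap 0.301 False
11.432778104861518 0.46707984594879365 [0.47130697 0.10211248 0.08680499]
```

View pics/en.png

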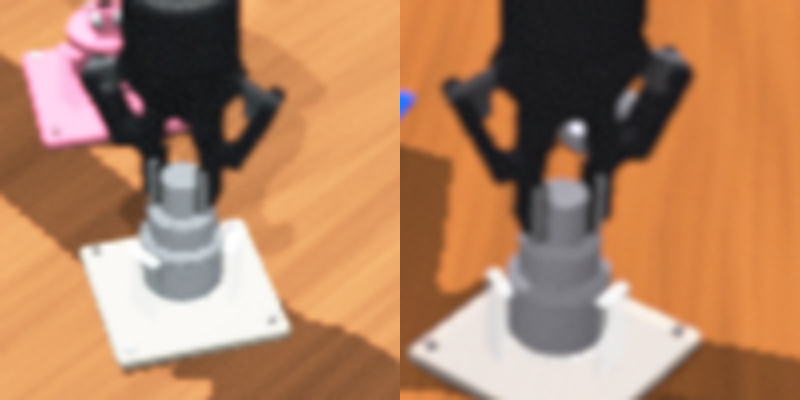

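View pics/en_wrist.png

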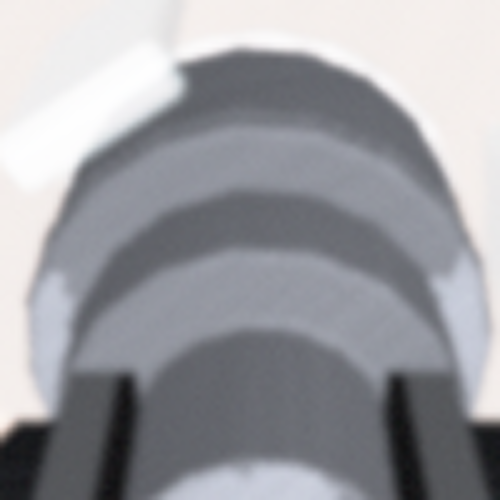

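The views show the cap seated level on the tin, with a uniform skirt and no tilt. The cap hasn't moved in the jaws, since the knob and skirt have the same wrist pixels as before. Force is about 12 N and sink about 7 mm, so I'm handing it in while still pressing.

Run:
```python
from cell import *
s=get_state();print(s["clock"],s["position"],s["contact_force"],s["finger_gap"])
print(sign_off())
```

```text
20.3167 [0.47130059 0.10207977 0.08680787] [-4.49296192 -0.71389231 10.99793712] 0.299983679404219
the job is handed in; nothing more can be done
None
```

I put the small silver cap on the open tin in the clear stand, pressed it until it clicked, and handed the job in at 20.3 s with the cap still held and pressed. `sign_off` reports no verdict, so success rests on the checks below.

- **Click:** the force built to about 9.4 N, then dropped to about zero. The cap met its home stop where the geometry predicted, at a tool height of about 0.094 m.
- **Seat:** my last checks put it about 7 mm down, which is half way. The push was about 12 N (11 to 11.4 N as read, plus about 1 N for the sensor's offset with the cap held), and the tool had gone 7.4 mm below home.
- **Grip and fit:** the cap had not slipped in the fingers, and it looked level on the tin from the scene and side cameras.
- **Side force:** the final reading showed about 4 N sideways in -x, which I left uncorrected. No other check disagreed.
- **Other things:** I didn't pick up or handle anything else, but I took no final picture of the whole surface to confirm nothing shifted.

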